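Turn a slide carrier face down against a leaning stop

ROBOT

A 6-joint arm with a two-finger parallel gripper is mounted at the origin on a cart in front of the work surface, level with it; the furniture and walls round the work are solid. World frame = base frame: x ahead of the robot, y to its left, z up, the work surface at z = 0. Lengths are in m, angles in rad, forces in N, time in s.
With the tool pointing down it reaches from about 0.375 to 0.9 m from the base axis. Payload 3.1 kg.
Tool frame: the origin (TCP) lies where the fingers leave the gripper's body, on its centre line; the fingertips stand 70 mm ahead of it and the grasp point (between the pads) lies 51 mm ahead of it; z points along the fingers, y is the line along which they close (so a half turn about z gives the same grasp; the last joint's range is limited). The gripper opens to 87 mm and grips with 3 to 60 N. Pads are 19 mm wide; open, the fingers measure 117 mm over their backs; the gripper's body (75 mm by 190 mm) begins 51 mm behind the grasp point.
Start: joints at [-1.365, 0.527, 1.433, -0, 1.181, -0.178], TCP at [0.235, -0.579, 0.292] pointing down, gripper open.
Joint ranges: [-3.08, 3.08], [-0.75, 2.2], [0.22, 2.44], [-1.43, 4.57], [0, 2.65], [-2.85, 2.85]. Speed limits (rad/s): [2.79, 2.79, 3.14, 3.14, 3.14, 3.14].

INTERFACE

Orientations are given as a unit quaternion [x, y, z, w].
In Python, from rig import robot gives the robot as it stands.
- The arm moves only by the tool send_rows, never from a script. Its argument "deltas" is text: rows parted by semicolons, each of 7 numbers parted by spaces: the shift along the tool's x, y, z in mm, then the turn, a rotation vector about the tool's x, y, z in degrees, then the opening, from 0 (shut) to 1 (fully open). A call has 1 to 10 rows; each row shifts and turns the commanded pose from where the row before left it, along the tool's axes as they then stand; what a row does not reach is not made up. A row lasts 1/8 s, in which the tool goes at most 62.5 mm and 10.7 degrees, less where a joint would pass 70% of its speed; a pose out of reach is approached as far as the arm can. A call is refused whole if a number of a shift passes 62.5 or a number of a turn 10.7, either way. A call with a gripper value outside its range is refused whole. The fingers move at their own pace and stop on an object; "newtons" is the grip in N (left out, the last holds). Time passes only in rows, so rows that do not move let the fingers close. It gives the time, the measured TCP pose, the force, the opening and the grip force at its end, in the units of the state.
- robot.get_obs(): the state, without advancing time (a new reading comes with each control period).
- robot.camera(name): name is "scene" or "side" or "wrist"; returns a dict with "image" (480x640x3 uint8, red, green, blue), "depth" (480x640 float32, m along the optical axis (not along the pixel's ray), 0 where there is no reading), "fovy" (degrees; the focal length in pixels is half the picture's height over the tangent of half this angle, whatever the lens; pixels are square), "cx", "cy" (the principal point, pixels), "rvec" (rotation vector, rad) and "tvec" (3), from world to camera coordinates, as OpenCV has them. Camera axes: x right, y down, z forward; pixel columns grow to the right and rows downward; lengths in m; the calibration is good to about 2 mm. A picture is of the moment at which its call begins.
- robot.hand_in(): hands the job in; it is judged then, once.
Trained networks look in the newest picture that a camera, given by its name, has taken for a name from the list of things; names that differ only in an ending like _2 or _b are one class to them, and where a whole thing is asked for, a point or a joint stands for the part that bears it (a point fixed in the world has none). Each returns a list of dicts, best first, with "p" (0 to 1); they miss things now and then, are a little off and sometimes report something else, mostly with a low value. They report only what shows in the picture. A call takes as long as a camera call.
- robot.find_in(camera, thing): "box" ([left, top, right, bottom] in pixels, round what is visible of it).
- robot.cut_out(camera, thing): "region" (480x640 bool, what is visible of it) and "box" ([left, top, right, bottom] in pixels, round what is visible of it).
The state is a dict: "time": time; "q": joint angles; "joint_velocities": joint speeds; "joint_torque": joint torques, N m; "position": TCP position; "tool_rot": TCP orientation; "ft_force": force on the tool from outside, world axes, zero at the start; "moment": the same for the moment, N m; "grip_width": finger opening in m; "grip_force": force on a finger pad.
Only numpy, scipy, OpenCV 4.12 (cv2) and the standard library are available. Lean on these libraries where they do the work, as an engineer would, in place of code of your own. Each camera call takes 0.05 s, during which the arm holds its last target. There are 200 camera calls.

TASK

The flat carrier with two glass slides lies face up in front of the low leaning steel stop. Using only the fingertips, push it along the worktop against the stop until it rides up the sloping face and stands leaning on it, then, from behind the stop, tip its upper edge back towards the robot so that it turns over and comes to lie flat, face down, in front of the stop. Do not pick the carrier up, and leave the jars and bottles around it where they stand.

Things in the scene. Friction and masses are not known exactly. Their poses are not given: they have to be found in the camera images.
- carrier: flat grey plate 80 (x) x 100 (y) x 8 mm (z), about 0.12 kg, two glass slides sunk in its face. Origin at its centre, half-way up; +z points out of the face with the slides (up at the start, down when turned over). Starts flat on the worktop, +x edge towards the stop, 10 to 40 mm from the stop's foot, within 0.2 rad of square to it.
- carrier_near_edge (a point): middle of the carrier's -x edge (40 mm from its centre, half-way through its thickness): the trailing edge that is pushed. It stays down by the worktop throughout; the carrier later turns over on it. From leaning on the stop, the carrier falls over towards the robot once pulled 6 degrees or more past upright.
- stop: slippery polished steel stop, fixed, 130 mm wide (y). Origin on the worktop at the middle of the foot of its flat face, which rises at 62 degrees towards +x (away from the robot); the carrier lies on its -x side. Behind the face, flange and struts reach back to x = 70 mm, all below the rim. Pushed until its trailing edge is at the foot, the carrier lies flush on the face and stays there.
- stop_rim (a point): middle of the stop's upper rim, 23 mm behind and 42 mm above the foot; the space above is free. The carrier leaning flush on the face stands out over the rim: its upper edge is about 38 mm behind and 71 mm above the foot, so a fingertip coming down behind it reaches its underside above the rim.
- jar_1: white specimen jar, 41 mm across, 58 mm high, origin under its centre; beside the work, leave alone
- jar_2: white specimen jar, 41 mm across, 58 mm high, origin under its centre; behind the stop, leave alone
- reagent_3: white bottle, 40 mm across, 85 mm high, origin under its centre; leave alone
- dropper_1: small white bottle with a red cap, 28 mm across, 70 mm high, origin under its centre; beside the work, leave alone

How it is judged:
By the outcome, as a careful person would: the job done as asked, in the order asked, and still so for the second after the job is handed in, with the robot touching nothing.
It also fails if it takes over 56 s, if anything falls off the work surface, if the arm or the gripper's body presses on something with over 40 N, if the wrist force passes 120 N, or if a joint passes its speed limit or range.

## Working session

There is one attempt and no reset: what is moved stays moved. The work goes in short steps, Python scripts to look and compute and a tool call to move; the robot and the scene stay as the last step left them, time stands still between calls to the robot, and variables do not carry over. Pictures are saved under pics/ and viewed, at most 10 in all, crops included, and the job is handed in when it is done.

Besides the shell and the picture viewer there is one more tool, called as name(argument=value, ...) on one line, values as JSON. send_rows: Moves the arm, as the interface text tells. Its arguments: {"type":"object","properties":{"deltas":{"type":"string"},"newtons":{"type":"number"}},"required":["deltas"]}

```bash
ls; mkdir -p pics; cat > h.py <<'E'
import numpy as np,cv2
from rig import robot
from scipy.spatial.transform import Rotation as R
def cam(n,save=None):
    c=robot.camera(n)
    if save: cv2.imwrite('pics/'+save,c['image'][:,:,::-1])
    c['f']=240/np.tan(np.radians(c['fovy'])/2); c['R']=cv2.Rodrigues(np.array(c['rvec'],float))[0]; c['t']=np.array(c['tvec'],float).ravel()
    return c
def pts(c,mask):
    v,u=np.nonzero(mask&(c['depth']>0)); z=c['depth'][v,u]
    p=np.stack([(u-c['cx'])/c['f']*z,(v-c['cy'])/c['f']*z,z],1)
    return (p-c['t'])@c['R']
def proj(c,P):
    p=np.atleast_2d(P)@c['R'].T+c['t']; return p[:,:2]/p[:,2:]*c['f']+[c['cx'],c['cy']]
def st():
    o=robot.get_obs(); print(o['time'],np.round(o['position'],4),np.round(o['tool_rot'],4),np.round(o['ft_force'],1),o['grip_width'],np.round(o['q'],3))
E
python3 - <<'E'
from h import *
np.set_printoptions(precision=4,suppress=True)
st()
for n in ['scene','side']:
    c=cam(n,n+'1.png'); print(n,c['fovy'],-c['R'].T@c['t'],c['R'][2])
    for t in ['carrier','stop','jar_1','reagent_3','dropper_1']:
        for r in robot.cut_out(n,t)[:3]:
            p=pts(c,r['region'])
            print(t,round(r['p'],2),r['box'],len(p),np.percentile(p,[2,50,98],axis=0).round(3).tolist() if len(p) else '')
E
```

```text
pics
0.0 [ 0.2345 -0.5787  0.2913] [ 0.9815  0.1912 -0.     -0.0011] [-0.5 -0.4 -0.6] 0.08725363069923842 [-1.365  0.528  1.434 -0.     1.181 -0.179]
scene 43.06726548580057 [ 0.2853 -0.9396  0.741 ] [ 0.3015  0.6656 -0.6827]
carrier 0.83 [245.2, 256.3, 318.0, 317.0] 2390 [[0.47, -0.35, -0.0], [0.522, -0.299, 0.006], [0.576, -0.246, 0.009]]
stop 0.55 [312.0, 254.1, 368.6, 336.8] 2912 [[0.548, -0.432, -0.0], [0.602, -0.375, 0.004], [0.656, -0.31, 0.043]]
stop 0.2 [246.8, 257.0, 317.4, 313.5] 2309 [[0.469, -0.349, 0.002], [0.521, -0.299, 0.006], [0.575, -0.247, 0.009]]
jar_1 0.88 [401.3, 300.0, 432.8, 334.8] 931 [[0.657, -0.487, 0.007], [0.671, -0.476, 0.052], [0.694, -0.452, 0.059]]
jar_1 0.8 [359.6, 222.5, 387.9, 262.3] 807 [[0.676, -0.314, -0.001], [0.69, -0.303, 0.046], [0.742, -0.226, 0.059]]
reagent_3 0.87 [281.2, 314.3, 313.6, 368.7] 1313 [[0.474, -0.463, 0.004], [0.488, -0.454, 0.057], [0.509, -0.431, 0.085]]
reagent_3 0.59 [360.8, 225.1, 386.2, 258.4] 747 [[0.676, -0.314, 0.003], [0.689, -0.304, 0.047], [0.71, -0.279, 0.059]]
dropper_1 0.77 [304.2, 213.7, 324.9, 249.2] 524 [[0
[... 155 characters left out ...]
7 [264.4, 261.1, 327.6, 297.3] 944 [[0.471, -0.349, 0.001], [0.535, -0.299, 0.006], [0.579, -0.249, 0.008]]
stop 0.96 [308.8, 262.7, 377.6, 322.3] 2156 [[0.549, -0.434, -0.001], [0.603, -0.375, 0.003], [0.657, -0.308, 0.042]]
jar_1 0.65 [383.9, 292.1, 413.9, 332.5] 790 [[0.66, -0.489, 0.008], [0.677, -0.483, 0.048], [0.694, -0.455, 0.057]]
jar_1 0.62 [380.4, 247.2, 396.9, 281.0] 672 [[0.678, -0.316, 0.0], [0.694, -0.309, 0.036], [0.713, -0.284, 0.057]]
reagent_3 0.75 [265.8, 281.2, 293.5, 335.1] 1384 [[0.475, -0.465, -0.001], [0.495, -0.457, 0.044], [0.514, -0.334, 0.084]]
dropper_1 0.76 [330.4, 234.9, 350.2, 270.0] 369 [[0.599, -0.254, 0.005], [0.611, -0.249, 0.034], [0.625, -0.239, 0.066]]
```

```bash
python3 - <<'E'
import cv2
a=cv2.imread('pics/scene1.png')[190:390,220:460]
cv2.imwrite('pics/a.png',cv2.resize(a,None,fx=3,fy=3,interpolation=cv2.INTER_CUBIC))
E
```

```text
(no output)
```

View pics/a.png

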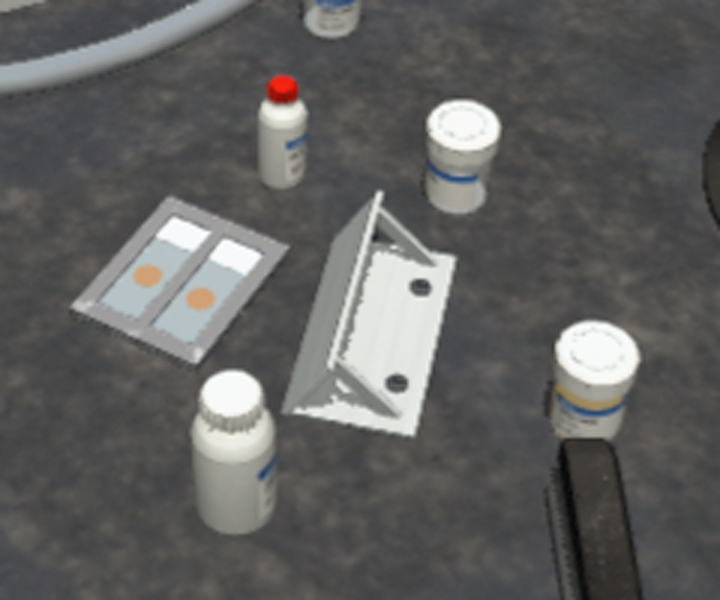

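The crop shows the carrier (about 245–317, 256–317 in the full picture), the stop to its right with a clear rim, the bottle in front (295, 340), dropper behind, and a jar on each side of the stop's back. Next I fit the outlines.

```bash
python3 - <<'E'
from h import *
np.set_printoptions(precision=4,suppress=True)
for n in ['scene','side']:
    c=cam(n)
    r=robot.cut_out(n,'carrier')[0]; p=pts(c,r['region'])
    q=p[(p[:,2]>0.003)&(p[:,2]<.013)]
    print(n,'carrier',cv2.minAreaRect((q[:,:2]*1000).astype(np.float32)),np.median(q[:,2]))
    r=robot.cut_out(n,'stop')[0]; p=pts(c,r['region'])
    rim=p[p[:,2]>.037]; m=rim.mean(0); d=np.linalg.svd(rim[:,:2]-m[:2],full_matrices=False)[2][0]
    s=(rim[:,:2]-m[:2])@d
    print('rim',len(rim),m,d,np.percentile(s,[1,99]),np.degrees(np.arctan2(d[1],d[0])),rim[:,2].max())
    q=p[p[:,2]>-.004]
    rc=cv2.minAreaRect((q[:,:2]*1000).astype(np.float32)); print('stop',rc); print(cv2.boxPoints(rc))
for n in ['scene','side']:
    c=cam(n)
    for t in ['jar_1','reagent_3','dropper_1']:
        for r in robot.cut_out(n,t)[:2]:
            p=pts(c,cv2.erode(r['region'].astype(np.uint8),np.ones((3,3)))>0); top=p[p[:,2]>np.percentile(p[:,2],97)-.006]
            print(n,t,round(r['p'],2),cv2.minEnclosingCircle((top[:,:2]*1000).astype(np.float32)),top[:,2].max())
E
```

```text
scene carrier ((522.9024047851562, -296.88720703125), (103.60015869140625, 81.56254577636719), 36.404144287109375) 0.006318937150451155
rim 237 [ 0.5909 -0.3681  0.041 ] [-0.6063 -0.7953] [-0.0676  0.0593] -127.32044938592055 0.045741448594916946
stop ((612.621337890625, -359.40777587890625), (161.64503479003906, 70.01868438720703), 53.71431350708008)
[[ 536.5694 -403.838 ]
 [ 593.0098 -445.2758]
 [ 688.6733 -314.9776]
 [ 632.2328 -273.5397]]
side carrier ((525.2083129882812, -297.5574951171875), (101.54715728759766, 83.605712890625), 37.20569610595703) 0.0059226685614253835
rim 144 [ 0.5929 -0.3714  0.0407] [-0.6102 -0.7922] [-0.065   0.0569] -127.60618012109566 0.043504025043400445
stop ((616.04248046875, -342.08880615234375), (192.50721740722656, 91.5842514038086), 52.2253303527832)
[[ 520.8863 -390.1198]
 [ 593.2769 -446.2205]
 [ 711.1987 -294.0578]
 [ 638.808  -237.9572]]
scene jar_1 0.83 ((693.7726440429688, -295.32354736328125), 19.924388885498047) 0.059750065783632365
scene jar_1 0.79 ((675.07861328125, -469.7765808105469), 19.341800689697266) 0.06041675439440475
scene reagent_3 0.75 ((491.55438232421875, -443.4124755859375), 13.544360160827637) 0.0874597654652171
scene dropper_1 0.7 ((609.0363159179688, -240.34500122070312), 5.365881443023682) 0.07093718519315663
side jar_1 0.92 ((696.1085205078125, -299.14007568359375), 19.186912536621094) 0.058292436193934254
side jar_1 0.73 ((653.4599609375, -548.8565673828125), 97.55270385742188) 0.13830807741250437
side reagent_3 0.97 ((493.7768859863281, -444.8778381347656), 13.285261154174805) 0.08487571398003446
side reagent_3 0.68 ((522.4209594726562, -298.76519775390625), 58.98432540893555) 0.008785017860956437
side dropper_1 0.85 ((611.2200317382812, -239.96951293945312), 6.188558578491211) 0.06950919416801453
```

```bash
python3 - <<'E'
from h import *
np.set_printoptions(precision=4,suppress=True)
c=cam('scene')
def ray(px,z):
    px=np.array(px)/3+[220,190]
    d=np.array([(px[0]-c['cx'])/c['f'],(px[1]-c['cy'])/c['f'],1])@c['R']; o=-c['R'].T@c['t']
    return o+d*(z-o[2])/d[2]
def an(a,b): d=b-a; return np.degrees(np.arctan2(d[1],d[0])),np.linalg.norm(d[:2])*1000
C=[ray(p,.008) for p in [(75,307),(170,198),(288,247),(195,360)]]
print(np.array(C),np.mean(C,0),[an(C[i],C[(i+1)%4]) for i in range(4)])
S=[ray((335,362),.042),ray((380,193),.042)];print(np.array(S),np.mean(S,0),an(*S))
S=[ray((415,435),.003),ray((455,257),.003)];print('back',np.array(S),np.mean(S,0),an(*S))
print('foot',ray((285,412),0.0))
E
```

```text
[[ 0.463  -0.2964  0.008 ]
 [ 0.5407 -0.2387  0.008 ]
 [ 0.5867 -0.3008  0.008 ]
 [ 0.5083 -0.3564  0.008 ]] [ 0.5247 -0.2981  0.008 ] [(np.float64(36.584230264781596), np.float64(96.72416343590181)), (np.float64(-53.431637939575396), np.float64(77.32938367469183)), (np.float64(-144.68651489305407), np.float64(96.1650669647053)), (np.float64(127.01192525013896), np.float64(75.19883572885361))]
[[ 0.5616 -0.4124  0.042 ]
 [ 0.6359 -0.313   0.042 ]] [ 0.5988 -0.3627  0.042 ] (np.float64(53.21245646998111), np.float64(124.10718724939494))
back [[ 0.5937 -0.4428  0.003 ]
 [ 0.6713 -0.3404  0.003 ]] [ 0.6325 -0.3916  0.003 ] (np.float64(52.83960514431649), np.float64(128.5001040532683))
foot [ 0.5401 -0.4009  0.    ]
```

send_rows(deltas="0 0 0 0 0 10 0.4;0 0 0 0 0 10 0.4;0 0 0 0 0 10 0.4;0 0 0 0 0 10 0.4;0 0 0 0 0 10 0.4;0 0 0 0 0 9.15 0.4;0 0 0 0 0 0 0.4", newtons=20)

```text
time: 2.22
position: [0.2346, -0.5793, 0.2923]
tool_rot: [0.948, -0.317, -0.0, -0.0]
ft_force: [0.3, 0.4, 0.8]
grip_width: 0.0359
grip_force: 0.0
```

send_rows(deltas="-2 -43 0 0 0 0 0.4;-2 -43 0 0 0 0 0.4;-2 -43 0 0 0 0 0.4;-2 -43 0 0 0 0 0.4;-2 -43 0 0 0 0 0.4;-1 -43 0 0 0 0 0.4;-1 -43 0 0 0 0 0.4;-1 -43 0 0 0 0 0.4;0 -43 0 0 0 0 0.4;0 0 0 0 0 0 0.4")

```text
time: 3.48
position: [0.4589, -0.2605, 0.2924]
tool_rot: [0.949, -0.315, 0.0, -0.0]
ft_force: [0.0, -0.2, 0.1]
grip_width: 0.0347
grip_force: 0.0
```

```bash
cat >> h.py <<'E'
ps=np.radians(-37.1); F=np.array([.577,-.350,0]); EX=np.array([np.cos(ps),np.sin(ps),0]); EY=np.array([-EX[1],EX[0],0])
def S(P): P=np.atleast_2d(P)-F; return np.stack([P@EX,P@EY,P[:,2]],1)*1000
def ss():
    o=robot.get_obs(); r=R.from_quat(o['tool_rot']).as_matrix(); f=o['ft_force']
    print(round(o['time'],2),'stopframe mm',S(o['position']).round(1),'toolx yaw',np.degrees(np.arctan2(r[1,0],r[0,0])).round(2),'toolz',r[:,2].round(4),'F',np.round([f@EX,f@EY,f[2]],1),'w',round(o['grip_width'],4))
E
python3 - <<'E'
from h import *
np.set_printoptions(precision=4,suppress=True)
ss()
c=cam('wrist','w1.png'); 
for t in ['carrier','stop']:
    for r in robot.cut_out('wrist',t)[:1]:
        p=pts(c,r['region']); q=S(p); print(t,r['p'],r['box'],np.percentile(q,[1,50,99],axis=0).round(1).tolist())
        k=(q[:,2]>3)&(q[:,2]<13) if t=='carrier' else q[:,2]>-9
        b=cv2.minAreaRect(q[k][:,:2].astype(np.float32)); print(b,cv2.boxPoints(b).round(1).tolist())
        if t=='stop':
            rim=q[q[:,2]>37]; m=rim.mean(0); d=np.linalg.svd(rim[:,:2]-m[:2],full_matrices=False)[2][0]; print('rim',len(rim),m,d)
E
```

```text
3.48 stopframe mm [[-148.2    0.1  292.4]] toolx yaw -36.7 toolz [ 0.0002  0.0004 -1.    ] F [ 0.1 -0.1  0.1] w 0.0347
carrier 0.84 [249.5, 62.1, 382.5, 185.2] [[-119.3, -42.2, 3.8], [-71.8, 10.9, 6.7], [-27.3, 62.7, 9.2]]
((-73.83235168457031, 10.418693542480469), (100.14183044433594, 80.1654052734375), 73.25028228759766) [[-126.5999984741211, -26.0], [-49.900001525878906, -49.099998474121094], [-21.0, 46.79999923706055], [-97.80000305175781, 69.9000015258789]]
stop 0.56 [239.5, 0.7, 406.9, 42.3] [[-0.5, -63.0, -0.8], [10.8, -0.3, 19.9], [19.9, 64.5, 37.7]]
((11.204565048217773, -1.0091323852539062), (29.837038040161133, 143.2784423828125), 2.8635616302490234) [[-7.300000190734863, 69.80000305175781], [-0.10000000149011612, -73.30000305175781], [29.700000762939453, -71.80000305175781], [22.5, 71.30000305175781]]
rim 125 [ 19.5083 -23.4423  37.795 ] [ 0.0031 -1.    ]
```

View pics/w1.png

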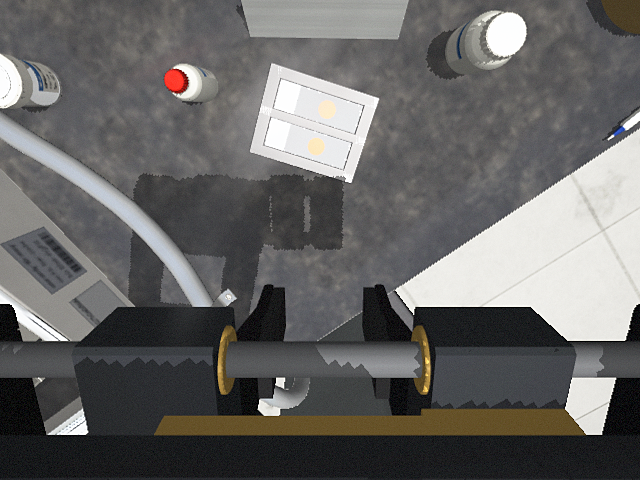

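The wrist view confirms the fit: carrier at (315, 122), stop foot at (325, 38). A grey hose and a box lie on the left (190, 250). I check they are clear of the landing zone.

```bash
python3 - <<'E'
from h import *
c=cam('wrist'); m=np.ones((480,640),bool); m[270:]=0
q=S(pts(c,m)); q=q[(q[:,2]>12)&(q[:,2]<180)]
for x in range(-220,60,20):
    k=q[(q[:,0]>=x)&(q[:,0]<x+20)&(abs(q[:,1])<180)]
    L=k[k[:,1]>0]; Rr=k[k[:,1]<0]
    print(x,len(L),(L[:,1].min().round(),L[:,2].max().round()) if len(L) else '',len(Rr),(Rr[:,1].max().round(),Rr[:,2].max().round()) if len(Rr) else '')
E
```

```text
-220 232 (np.float64(131.0), np.float64(22.0)) 0 
-200 496 (np.float64(139.0), np.float64(22.0)) 0 
-180 503 (np.float64(152.0), np.float64(23.0)) 0 
-160 137 (np.float64(168.0), np.float64(22.0)) 0 
-140 0  0 
-120 0  0 
-100 0  0 
-80 0  0 
-60 906 (np.float64(95.0), np.float64(71.0)) 0 
-40 649 (np.float64(95.0), np.float64(71.0)) 1069 (np.float64(-106.0), np.float64(86.0))
-20 0  2210 (np.float64(-104.0), np.float64(87.0))
0 2135 (np.float64(0.0), np.float64(40.0)) 2479 (np.float64(-0.0), np.float64(86.0))
20 94 (np.float64(0.0), np.float64(39.0)) 91 (np.float64(-0.0), np.float64(39.0))
40 0  0
```

send_rows(deltas="0 3 42 0 0 0.4 0.4;0 0 42 0 0 0 0.4;0 0 42 0 0 0 0.4;0 0 42 0 0 0 0.4;0 0 42 0 0 0 0.4;0 0 6 0 0 0 0.4;0 0 3 0 0 0 0.4;0 0 0 0 0 0 0.4;0 0 0 0 0 0 0.4")

```text
time: 4.8
position: [0.4565, -0.2658, 0.0747]
tool_rot: [0.947, -0.321, 0.001, 0.001]
ft_force: [-0.6, -0.3, 0.3]
grip_width: 0.0347
grip_force: 0.0
```

```bash
python3 -c "
from h import *
ss()"
```

```text
4.8 stopframe mm [[-146.9   -5.5   74.7]] toolx yaw -37.5 toolz [ 0.0021 -0.002  -1.    ] F [-0.3 -0.6  0.3] w 0.0347
```

send_rows(deltas="0 0 2.2 0 0 0 0.4;0 0 0 0 0 0 0.4;6 0 0 0 0 0 0.4;6 0 0 0 0 0 0.4;6 0 0 0 0 0 0.4;6 0 0 0 0 0 0.4;6 0 0 0 0 0 0.4;6 0 0 0 0 0 0.4;6 0 0 0 0 0 0.4;0 0 0 0 0 0 0.4")

```text
time: 6.05
position: [0.49, -0.2913, 0.0711]
tool_rot: [0.947, -0.321, 0.001, 0.0]
ft_force: [-0.5, -0.1, -0.0]
grip_width: 0.035
grip_force: 0.0
```

```bash
cat >> h.py <<'E'
def car(n):
    c=cam(n)
    for r in robot.cut_out(n,'carrier')[:1]:
        q=S(pts(c,cv2.erode(r['region'].astype(np.uint8),np.ones((2,2)))>0)); b=cv2.minAreaRect(q[(q[:,2]>2)][:,:2].astype(np.float32))
        print(n,round(r['p'],2),'rect',np.round(b[0],1),np.round(b[1],1),round(b[2],1),'pct',np.percentile(q,[1,50,99],axis=0).round(1).tolist())
E
python3 -c "
from h import *
ss(); car('wrist'); car('side'); car('scene')"
```

```text
6.05 stopframe mm [[-104.8   -5.7   71.1]] toolx yaw -37.5 toolz [ 0.0013 -0.001  -1.    ] F [-0.3 -0.4 -0. ] w 0.035
wrist 0.77 rect [-52.3  21.9] [100.3  80. ] 87.9 pct [[-91.0, -27.1, 4.4], [-47.9, 22.0, 6.7], [-12.9, 70.2, 8.9]]
side 0.72 rect [-32.9  19.1] [ 99.5 111.3] 88.7 pct [[-86.4, -29.7, 0.7], [-45.6, 16.5, 5.7], [-11.6, 66.5, 8.2]]
scene 0.81 rect [-52.7  20.9] [102.8  78.5] 87.8 pct [[-89.3, -29.0, 0.6], [-51.1, 16.7, 6.1], [-14.0, 69.6, 9.7]]
```

send_rows(deltas="-6 0 -1 0 0 0 0.46;0 -6 0 0 0 -0.4 0.46;0 0 0 0 0 0 0.46;6 0 0 0 0 0 0.46;5 0 0 0 0 0 0.46;5 0 0 0 0 0 0.46;5 0 0 0 0 0 0.46;0 0 0 0 0 0 0.46")

```text
time: 7.35
position: [0.5051, -0.2952, 0.072]
tool_rot: [0.948, -0.318, 0.0, 0.0]
ft_force: [-0.1, 0.1, -0.5]
grip_width: 0.0397
grip_force: 0.4
```

```bash
python3 -c "
from h import *
ss(); car('wrist'); car('scene')"
```

```text
7.35 stopframe mm [[-90.4   0.3  72. ]] toolx yaw -37.11 toolz [ 2.e-04 -1.e-04 -1.e+00] F [-0.1  0.  -0.5] w 0.0397
wrist 0.76 rect [-39.4  22.9] [ 80.2 100.3] 0.3 pct [[-77.8, -25.7, 5.1], [-34.7, 23.0, 7.5], [0.0, 71.4, 10.1]]
scene 0.92 rect [-38.2  22.1] [101.8  76.7] 89.7 pct [[-73.8, -27.6, 1.7], [-36.0, 17.4, 6.8], [-0.8, 69.7, 10.6]]
```

send_rows(deltas="5 0 0 0 0 0 0.46;5 0 0 0 0 0 0.46;5 0 0 0 0 0 0.46;5 0 0 0 0 0 0.46;5 0 0 0 0 0 0.46;5 0 0 0 0 0 0.46;0 0 0 0 0 0 0.46")

```text
time: 8.43
position: [0.5297, -0.3139, 0.0723]
tool_rot: [0.948, -0.318, 0.001, 0.0]
ft_force: [0.2, -0.4, 0.1]
grip_width: 0.0402
grip_force: 0.0
```

```bash
python3 -c "
from h import *
ss(); car('wrist'); car('scene'); cam('side','s2.png')
a=cv2.imread('pics/s2.png')[200:350,230:430]; cv2.imwrite('pics/s2c.png',cv2.resize(a,None,fx=4,fy=4,interpolation=2))"
```

```text
8.43 stopframe mm [[-59.5   0.3  72.3]] toolx yaw -37.11 toolz [ 0.0018 -0.0015 -1.    ] F [ 0.4 -0.2  0.1] w 0.0402
wrist 0.8 rect [-12.9  19.3] [108.3  72.7] 89.2 pct [[-46.1, -25.7, 7.6], [-0.9, 23.0, 34.8], [22.6, 71.4, 49.6]]
scene 0.78 rect [-10.5  21.2] [99.2 65.2] 89.4 pct [[-39.8, -27.5, 10.5], [-6.9, 15.8, 31.6], [20.9, 68.1, 49.5]]
```

View pics/s2c.png

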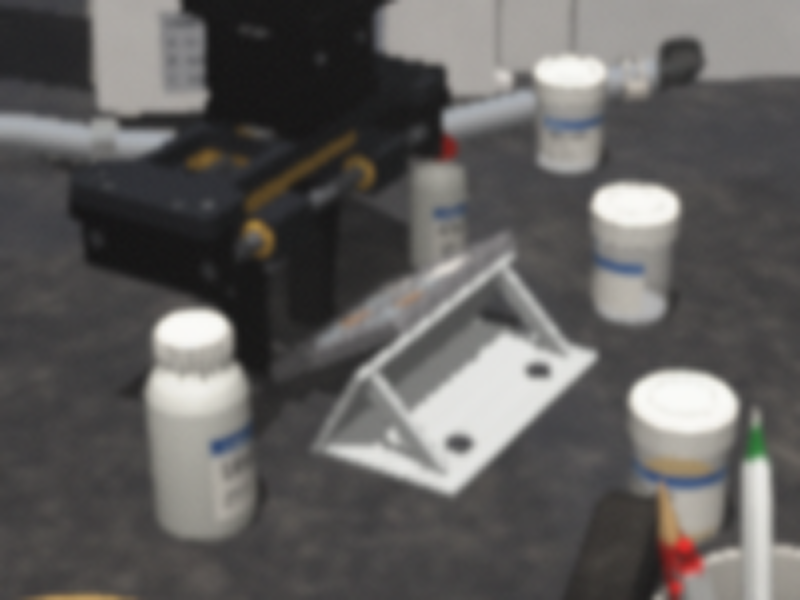

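The crop shows the carrier riding up the face (about 400, 300), its top over the rim, with the bottles untouched. I carry on pushing.

send_rows(deltas="5 0 0 0 0 0 0.46;5 0 0 0 0 0 0.46;5 0 0 0 0 0 0.46;5 0 0 0 0 0 0.46;5 0 0 0 0 0 0.46;5 0 0 0 0 0 0.46;4 0 0 0 0 0 0.46;3 0 0 0 0 0 0.46;2 0 0 0 0 0 0.46;0 0 0 0 0 0 0.46")

```text
time: 9.93
position: [0.56, -0.3367, 0.0721]
tool_rot: [0.948, -0.318, 0.0, 0.0]
ft_force: [-0.0, 0.3, -1.4]
grip_width: 0.0401
grip_force: 0.2
```

```bash
cat >> h.py <<'E'
def plane(n):
    c=cam(n)
    for r in robot.cut_out(n,'carrier')[:1]:
        q=S(pts(c,cv2.erode(r['region'].astype(np.uint8),np.ones((3,3)))>0)); m=np.median(q,0)
        for _ in range(4):
            d=q-q.mean(0); nv=np.linalg.svd(d,full_matrices=False)[2][2]; q=q[abs(d@nv)<max(2,1.5*np.std(d@nv))]
        print(n,round(r['p'],2),len(q),'normal',(nv*np.sign(nv[2])).round(3),'pct',np.percentile(q,[1,50,99],axis=0).round(1).tolist())
E
python3 -c "
from h import *
ss(); plane('wrist'); plane('scene')"
```

```text
9.93 stopframe mm [[-21.5   0.3  72.1]] toolx yaw -37.1 toolz [ 3.e-04 -2.e-04 -1.e+00] F [-0.2  0.2 -1.4] w 0.0401
wrist 0.7 19433 normal [-0.844  0.004  0.537] pct [[-7.4, -24.8, 8.8], [23.1, 23.8, 54.5], [35.0, 71.3, 72.4]]
scene 0.75 518 normal [-0.851  0.007  0.525] pct [[4.7, -27.1, 26.9], [20.4, 19.3, 52.9], [32.7, 63.5, 72.4]]
```

send_rows(deltas="1.5 0 0 0 0 0 0.46;1 0 0 0 0 0 0.46;1 0 0 0 0 0 0.46;0 0 0 0 0 0 0.46")

```text
time: 10.62
position: [0.5627, -0.3388, 0.072]
tool_rot: [0.948, -0.318, 0.0, 0.0]
ft_force: [-1.2, 0.3, -0.0]
grip_width: 0.0401
grip_force: 0.3
```

```bash
python3 -c "
from h import *
ss(); plane('wrist'); plane('scene')"
```

```text
10.62 stopframe mm [[-18.1   0.4  72. ]] toolx yaw -37.1 toolz [ 0. -0. -1.] F [-1.1 -0.5 -0. ] w 0.0401
wrist 0.81 13432 normal [-0.87   0.004  0.494] pct [[-3.4, -24.8, 10.2], [28.7, 24.0, 69.3], [34.6, 71.2, 74.6]]
scene 0.87 419 normal [-0.887  0.001  0.462] pct [[6.9, -27.8, 28.4], [21.7, 20.5, 56.6], [31.9, 64.5, 74.5]]
```

send_rows(deltas="0.8 0 0 0 0 0 0.46;0.7 0 0 0 0 0 0.46;0 0 0 0 0 0 0.46;0 0 0 0 0 0 0.46")

```text
time: 11.32
position: [0.5634, -0.3392, 0.0719]
tool_rot: [0.948, -0.318, -0.001, -0.0]
ft_force: [-1.7, 1.6, 0.3]
grip_width: 0.0402
grip_force: 1.5
```

```bash
python3 -c "
from h import *
ss(); plane('wrist'); plane('scene')"
```

```text
11.32 stopframe mm [[-17.4   0.4  71.9]] toolx yaw -37.1 toolz [-0.0012  0.001  -1.    ] F [-2.3  0.2  0.3] w 0.0402
wrist 0.93 11923 normal [-0.868  0.004  0.496] pct [[-2.3, -24.7, 10.9], [31.6, 24.1, 72.1], [35.0, 71.1, 74.6]]
scene 0.84 395 normal [-0.887 -0.001  0.461] pct [[7.8, -27.5, 30.4], [22.4, 22.1, 58.2], [32.0, 65.1, 74.7]]
```

send_rows(deltas="-5 0 0 0 0 0 0.46;-15 0 0 0 0 0 0.46;-20 0 0 0 0 0 0.46;-20 0 0 0 0 0 0.46;0 0 -35 0 0 0 0;0 0 -40 0 0 0 0;0 0 -40 0 0 0 0;0 0 0 0 0 0 0")

```text
time: 12.52
position: [0.5187, -0.3057, 0.1913]
tool_rot: [0.948, -0.318, 0.006, 0.002]
ft_force: [-0.9, 0.9, 0.3]
grip_width: 0.0077
grip_force: 0.0
```

send_rows(deltas="35 -6 0 0 0 0 0;35 -6 0 0 0 0 0;35 -6 0 0 0 0 0;34 -5 0 0 0 0 0;0 0 0 0 0 0 0;0 0 0 0 0 0 0")

```text
time: 13.28
position: [0.64, -0.3684, 0.1855]
tool_rot: [0.948, -0.318, -0.001, -0.0]
ft_force: [-0.5, 0.4, 0.3]
grip_width: 0.0005
grip_force: 0.0
```

```bash
python3 -c "
from h import *
ss(); plane('scene'); plane('side'); cam('scene','sc3.png')
a=cv2.imread('pics/sc3.png')[150:390,200:460]; cv2.imwrite('pics/sc3c.png',cv2.resize(a,None,fx=2.5,fy=2.5,interpolation=2))"
```

```text
13.28 stopframe mm [[ 61.3  23.3 185.5]] toolx yaw -37.1 toolz [-0.0019  0.0015 -1.    ] F [-0.7 -0.   0.3] w 0.0005
scene 0.53 1311 normal [-0.001  0.005  1.   ] pct [[15.6, -63.8, 1.4], [43.7, -5.6, 3.3], [66.7, 61.8, 5.4]]
side 0.79 188 normal [-0.912  0.014  0.41 ] pct [[26.3, -28.0, 49.3], [34.6, 11.0, 64.4], [38.3, 59.7, 72.1]]
```

View pics/sc3c.png

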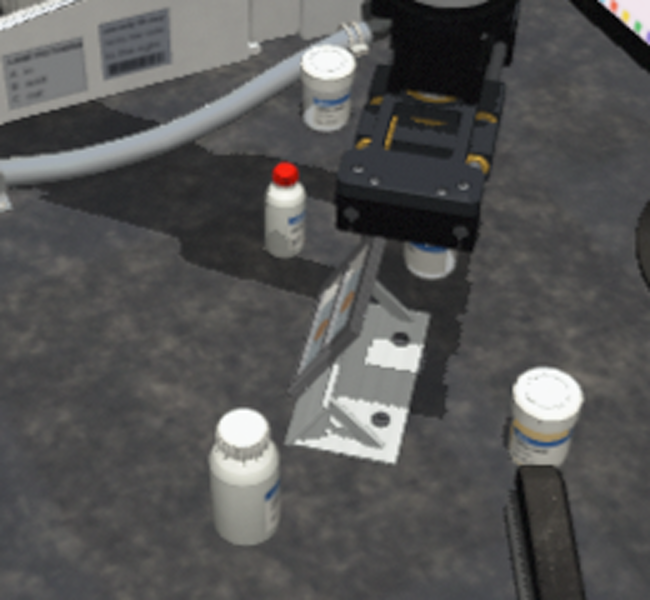

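The carrier leans stably on the stop (335, 310 in the crop), gripper above and behind it. Now down behind its upper edge.

send_rows(deltas="0 0 25 0 0 0 0;0 0 25 0 0 0 0;0 0 13 0 0 0 0;0 0 0 0 0 0 0;-3 0 0 0 0 0 0;-3 0 0 0 0 0 0;-3 0 0 0 0 0 0;-3 0 0 0 0 0 0;0 0 0 0 0 0 0")

```text
time: 14.65
position: [0.631, -0.3615, 0.1242]
tool_rot: [0.948, -0.318, -0.0, -0.0]
ft_force: [0.6, 0.2, -0.2]
grip_width: 0.0007
grip_force: 0.0
```

```bash
python3 -c "
from h import *
ss(); plane('side')"
```

```text
14.65 stopframe mm [[ 50.   23.4 124.2]] toolx yaw -37.1 toolz [-1.e-04  1.e-04 -1.e+00] F [ 0.3  0.5 -0.2] w 0.0007
side 0.72 121 normal [-0.9    0.045  0.433] pct [[24.1, -28.6, 48.3], [32.6, -11.2, 61.4], [37.4, 25.3, 71.4]]
```

send_rows(deltas="-4 0 0 0 0 0 0;-4 0 0 0 0 0 0;-4 0 0 0 0 0 0;-4 0 0 0 0 0 0;-4 0 0 0 0 0 0;-4 0 0 0 0 0 0;0 0 0 0 0 0 0")

```text
time: 15.62
position: [0.6117, -0.3469, 0.124]
tool_rot: [0.948, -0.318, -0.0, -0.0]
ft_force: [0.3, 0.5, 0.8]
grip_width: 0.0006
grip_force: 0.1
```

```bash
python3 -c "
from h import *
ss(); plane('side'); cam('side','s4.png')
a=cv2.imread('pics/s4.png')[200:350,230:430]; cv2.imwrite('pics/s4c.png',cv2.resize(a,None,fx=4,fy=4,interpolation=2))"
```

```text
15.62 stopframe mm [[ 25.8  23.4 124. ]] toolx yaw -37.1 toolz [-5.e-04  4.e-04 -1.e+00] F [-0.   0.6  0.8] w 0.0006
side 0.74 375 normal [-0.984  0.015  0.179] pct [[4.9, -27.8, 26.8], [9.5, -4.5, 49.8], [15.1, 43.5, 78.0]]
```

View pics/s4c.png

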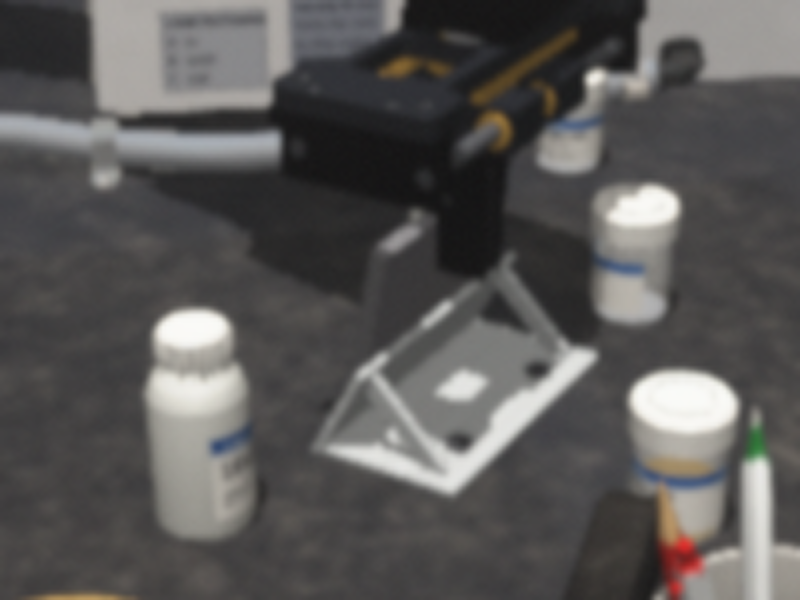

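The carrier is nearly upright (400, 280), pushed by the fingers from behind. I keep going past upright.

send_rows(deltas="-3 0 0 0 0 0 0;-3 0 0 0 0 0 0;-3 0 0 0 0 0 0;-3 0 0 0 0 0 0;-3 0 0 0 0 0 0;-3 0 0 0 0 0 0;-3 0 0 0 0 0 0;-3 0 0 0 0 0 0;0 0 0 0 0 0 0;0 0 0 0 0 0 0")

```text
time: 17.02
position: [0.593, -0.3328, 0.1241]
tool_rot: [0.948, -0.318, 0.0, 0.0]
ft_force: [-0.9, -0.2, 0.9]
grip_width: 0.0005
grip_force: 0.0
```

```bash
python3 -c "
from h import *
ss(); plane('side'); plane('scene')"
```

```text
17.02 stopframe mm [[  2.4  23.4 124.1]] toolx yaw -37.1 toolz [ 2.e-04 -2.e-04 -1.e+00] F [-0.6 -0.7  0.9] w 0.0005
side 0.6 916 normal [ 0.    -0.001  1.   ] pct [[-84.8, -26.4, 5.2], [-46.7, 18.5, 6.9], [-13.6, 67.1, 8.5]]
scene 0.62 1495 normal [-0.004 -0.002  1.   ] pct [[-91.9, -27.4, 5.2], [-56.7, 9.5, 7.2], [-14.5, 66.3, 9.0]]
```

It has fallen flat in front of the stop. I retract upwards and check.

send_rows(deltas="0 0 -30 0 0 0 0;0 0 -40 0 0 0 0;40 0 -40 0 0 0 0;40 0 -40 0 0 0 0;40 0 0 0 0 0 0;0 0 0 0 0 0 0;0 0 0 0 0 0 0;0 0 0 0 0 0 0")

```text
time: 18.23
position: [0.6877, -0.4042, 0.2734]
tool_rot: [0.948, -0.318, -0.001, -0.0]
ft_force: [-0.4, 0.1, 0.4]
grip_width: 0.0003
grip_force: 0.0
```

```bash
python3 -c "
from h import *
ss(); plane('side'); car('scene'); cam('scene','sc5.png')
a=cv2.imread('pics/sc5.png')[150:390,200:460]; cv2.imwrite('pics/sc5c.png',cv2.resize(a,None,fx=2.5,fy=2.5,interpolation=2))"
```

```text
18.23 stopframe mm [[121.   23.5 273.4]] toolx yaw -37.09 toolz [-0.0018  0.0015 -1.    ] F [-0.4 -0.2  0.4] w 0.0003
side 0.93 965 normal [-0.002 -0.002  1.   ] pct [[-85.9, -26.3, 5.0], [-46.1, 19.8, 6.8], [-12.5, 68.5, 8.3]]
scene 0.6 rect [-52.1  22.8] [102.5  78.9] 89.2 pct [[-90.5, -27.0, 1.4], [-51.8, 17.0, 7.0], [-13.8, 70.3, 10.2]]
```

View pics/sc5c.png

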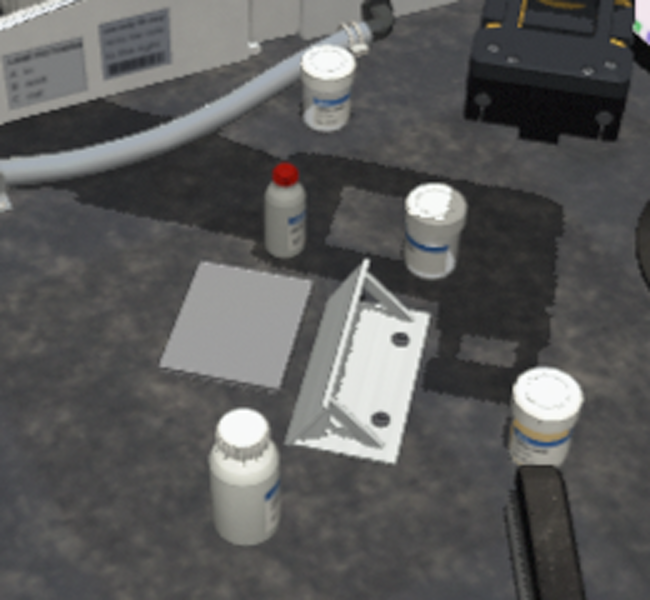

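The carrier lies flat and face down, with its plain underside up (235, 325), in front of the stop. All the bottles and jars are where they stood.

```bash
python3 -c "
from rig import robot
print(robot.hand_in())"
```

```text
the job is handed in; nothing more can be done
None
```

The carrier was pushed up the stop until it leaned on it, then tipped over from behind; it now lies flat, face down, in front of the stop, with the jars and bottles where they stood, and the job is handed in at about 18 s.

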